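Stand the mixing cup in its tapered holder

ROBOT

A 6-joint arm with a two-finger parallel gripper is mounted at the origin on a cart in front of the work surface, level with it; the furniture and walls round the work are solid. World frame = base frame: x ahead of the robot, y to its left, z up, the work surface at z = 0. Lengths are in mm, angles in rad, forces in N, time in s.
With the tool pointing down it reaches from about 275 to 775 mm from the base axis. Payload 14.6 kg.
Tool frame: the origin (TCP) lies at the very end of the fingers, on their centre line; the grasp point (between the pads) lies 19 mm behind it (grip_point_offset is the distance from the TCP to the grasp point, in mm); z points along the fingers, y is the line along which they close (so a half turn about z gives the same grasp; the last joint's range is limited). The gripper opens to 85 mm and grips with 20 to 120 N. Pads are 22 mm wide; open, the fingers measure 114 mm over their backs; the gripper's body (76 mm by 85 mm) begins 54 mm behind the grasp point. The pads swing forward as they close: fully open they stand 13 mm farther back than shut.
Start: joints at [-1.326, 0.263, -0.048, 1.259, 0, 1.415], TCP at [204.342, -483.604, 231.278] pointing down, gripper open.
Joint ranges: [-2.65, 2.65], [-0.89, 1.7], [-1.18, 1.37], [-2.13, 2.11], [-1.35, 1.29], [-3.14, 3.14]. Speed limits (rad/s): [1.89, 1.89, 2.57, 2.79, 3.14, 3.14].

INTERFACE

Orientations are given as a unit quaternion [w, x, y, z].
In Python, from bench import observe, snapshot, sign_off, grip_point_offset gives the robot as it stands.
- The arm moves only by the tool arm_command, never from a script. Its argument "rows" is a list of rows, each a list of 6 numbers: the shift along the world's x, y, z in units of 0.5 m (1.0 is 0.5 m), then the turn, a rotation vector about the world's x, y, z in units of 60 degrees (1.0 is 60 degrees). A call has exactly 8 rows; each row is the pose to reach, as a shift and turn from the pose commanded when the call began; what a row does not reach only later rows make up. A row lasts 1/12 s, in which the tool goes at most 41.7 mm and 7.16 degrees, less where a joint would pass 70% of its speed; a pose out of reach is approached as far as the arm can. A call with a number of a shift or a turn outside -1 to 1 is refused whole. A call with a gripper value outside its range is refused whole. "gripper" is the closure, from -1 (fully open) to 1 (shut), set as the call begins (left out, the last holds). The fingers move at their own pace and stop on an object; "newtons" is the grip in N (left out, the last holds). Time passes only in rows, so rows that repeat a pose let the fingers close, or fill a call up. It gives the time, the measured TCP pose, the force, the opening and the grip force at its end, in the units of the state.
- observe(): the state, without advancing time (a new reading comes with each control period).
- snapshot(name): name is "side" or "top" or "wrist"; returns a dict with "frame" (480x640x3 uint8, blue, green, red), "z_map" (480x640 float32, mm along the optical axis (not along the pixel's ray), 0 where there is no reading), "intrinsics" (3x3 intrinsics, pixels), "D" ([k1, k2, p1, p2, k3] as OpenCV has them; the pictures are not rectified), "rvec" (rotation vector, rad) and "tvec" (3), from world to camera coordinates, as OpenCV has them. Camera axes: x right, y down, z forward; pixel columns grow to the right and rows downward; lengths in mm; the calibration is good to about 2 mm. A picture is of the moment at which its call begins.
- sign_off(): hands the job in; it is judged then, once.
The state is a dict: "clock": time; "joint_positions": joint angles; "qd": joint speeds; "joint_torque": joint torques, N m; "tcp_pos": TCP position; "eef_rot": TCP orientation; "ft_force": force on the tool from outside, world axes, zero at the start; "ft_torque": the same for the moment, N m; "finger_gap": finger opening in mm; "grip_force": force on a finger pad.
Only numpy, scipy, OpenCV 4.12 (cv2) and the standard library are available. Lean on these libraries where they do the work, as an engineer would, in place of code of your own. Each camera call takes 0.05 s, during which the arm holds its last target. There are 200 camera calls.

TASK

Stand the loose metal mixing cup upright in the narrower of the two ribbed holders, so that it cannot tip over while paint is mixed in it. Lower it gently until it just rests against the taper, then let go: do not drop it in or press it down, or it wedges tight. Leave the wide holder and all the other things where they are.

Things in the scene. Friction and masses are not known exactly. Their poses are not given: they have to be found in the camera images.
- cup_center (a point): The loose metal mixing cup: open, round, wall 2.5 mm, 120 mm tall, tapered: outside diameter 44 mm at the bottom, 68 mm at the rim. 80 g. Starts upright on the bench. This point: on its axis, half-way up, 60 mm above its underside; z is its axis, up. It can be taken from above across the outside below the rim (about 64 mm wide 20 mm down).
- narrow_holder: The narrower holder, where the cup belongs: a loose grey plastic sleeve, 0.6 kg, 90 mm tall, outside diameter 69 mm at the mouth, on a flat round foot 96 mm across, 6 mm thick. Six ribs inside have the cup's taper: 58 mm free between them at the mouth, 44 mm at 20 mm up. Origin: centre of the underside; z up.
- narrow_mouth (a point): Centre of the narrower holder's mouth, on its axis, 90 mm above its underside. The resting cup has its underside about 20 mm, its middle about 80 mm and its rim about 140 mm above the holder's underside, so about 50 mm of it stands out of the mouth; pressing wedges it deeper.
- wide_holder: The wide holder, not for this cup (the cup would fall to its floor and rattle about): same make, 90 mm tall, foot 104 mm diameter, outside diameter 91 mm at the mouth, 80 mm free between the ribs there. 0.7 kg. Leave it where it is. Origin: centre of the underside.
- spark_plug: Spark plug, 72 mm long, lying on the bench. Leave it. Origin: underside, centre.
- tape_blue: Roll of tape, 52 mm diameter, 19 mm high, lying flat. Leave it. Origin: underside, centre.
- spanner_13: Larger of the two spanners, 171 mm long, 6 mm thick, lying flat. Leave it. Origin: underside, centre.
- cup: The same loose metal cup as a  origin at the centre of its underside, z up. Once pressed down with over about 30 N, or let fall more than about 10 mm, it stays jammed between the holder's ribs.
Not all that is in view belongs to the job. What is shaped like the narrow_holder but green is not meant.

How it is judged:
By the outcome, as a careful person would: the job done as asked, in the order asked, and still so for the second after the job is handed in, with the robot touching nothing.
It also fails if it takes over 37 s, if anything falls off the work surface, if the arm or the gripper's body presses on something with over 40 N, if the wrist force passes 120 N, or if a joint passes its speed limit or range.

## Working session

There is one attempt and no reset: what is moved stays moved. The work goes in short steps, Python scripts to look and compute and a tool call to move; the robot and the scene stay as the last step left them, time stands still between calls to the robot, and variables do not carry over. Pictures are saved under pics/ and viewed, at most 10 in all, crops included, and the job is handed in when it is done.

Besides the shell and the picture viewer there is one more tool, called after "Call:" as name(argument=value, ...), one argument or row to a line, values as JSON. arm_command: Moves the arm, as the interface text tells. Shifts and turns lie within -1 to 1; 1 stands for 0.5 m of shift or 60 degrees of turn. Its arguments: {"type":"object","properties":{"rows":{"type":"array","items":{"type":"array","items":{"type":"number","minimum":-1,"maximum":1}}},"gripper":{"type":"number"},"newtons":{"type":"number"}},"required":["rows"]}

```bash
mkdir -p pics
cat > h.py <<'E'
import numpy as np, cv2, pickle
from bench import observe, snapshot, sign_off, grip_point_offset
def grab(n,f):
    s=snapshot(n); cv2.imwrite(f'pics/{f}.png',s['frame']); pickle.dump(s,open(f'{f}.pkl','wb')); return s
def load(f): return pickle.load(open(f'{f}.pkl','rb'))
def world(s):
    """per-pixel world points (480x640x3), NaN without depth"""
    v,u=np.mgrid[0:480,0:640].astype(np.float64)
    n=cv2.undistortPoints(np.stack([u.ravel(),v.ravel()],1)[:,None],s['intrinsics'],np.array(s['D'],float))[:,0].reshape(480,640,2)
    z=s['z_map'].astype(float).copy(); z[z==0]=np.nan
    P=np.dstack([n[...,0]*z,n[...,1]*z,z])
    R,_=cv2.Rodrigues(np.array(s['rvec'],float)); t=np.array(s['tvec'],float).ravel()
    return (P-t)@R
def ray(s,u,v,zp):
    n=cv2.undistortPoints(np.array([[[u,v]]],float),s['intrinsics'],np.array(s['D'],float))[0,0]
    R,_=cv2.Rodrigues(np.array(s['rvec'],float)); t=np.array(s['tvec'],float).ravel()
    c=-R.T@t; d=R.T@np.array([n[0],n[1],1]); return c+d*(zp-c[2])/d[2]
E
python3 - <<'E'
from h import *
for n in('top','side'):
    s=grab(n,n+'0'); W=world(s); print(n,np.nanmin(W[...,2]),(-cv2.Rodrigues(np.array(s['rvec'],float))[0].T@np.ravel(s['tvec'])).round())
o=observe();print(o,grip_point_offset)
E
```

```text
top -963.5315914545611 [460. 385. 912.]
side -958.6920986317571 [ 351. 1167.  437.]
{'clock': 0.1, 'joint_positions': array([-1.32626433e+00,  2.63479832e-01, -4.88855823e-02,  1.25939607e+00,
       -1.39864199e-05,  1.41548878e+00]), 'qd': array([ 7.55393263e-04, -2.42951748e-03,  1.00174315e-04,  9.64140009e-04,
        3.78553348e-05, -1.62005909e-03]), 'joint_torque': array([ 3.01988905e-03, -6.38578248e+01,  3.85060823e+01,  1.00808381e-02,
       -1.30219155e-04, -1.31121217e-05]), 'tcp_pos': array([ 204.29304104, -483.3472545 ,  230.86628169]), 'eef_rot': array([-4.81786134e-04,  9.80082399e-01,  1.98590680e-01, -2.85079953e-05]), 'ft_force': array([-0.20228333,  0.20407222, -0.48793445]), 'ft_torque': array([-0.00548286, -0.02705452, -0.03633157]), 'grip_force': 0.0, 'finger_gap': 85.25412349400727} 18.700000000000003
```

View pics/top0.png

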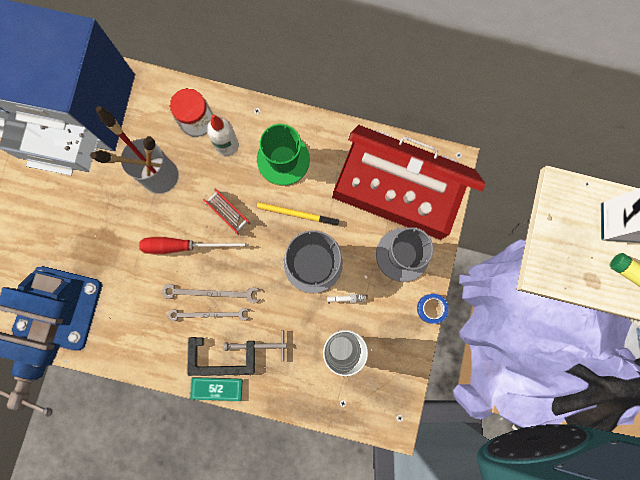

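View pics/side0.png

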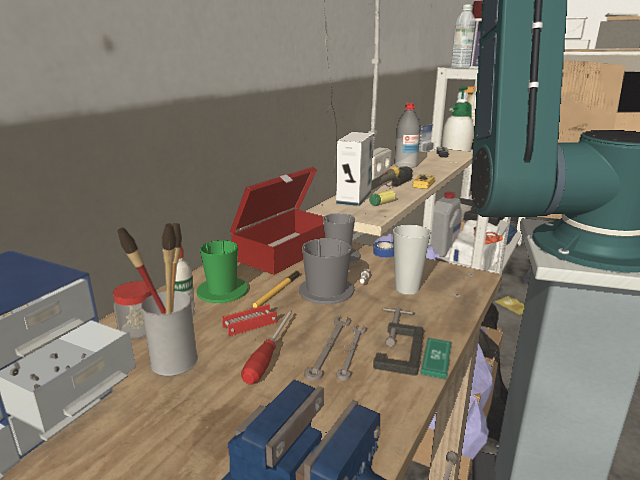

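The candidates in the top view are: the grey sleeve at (405,253), the grey sleeve at (313,261), the green sleeve at (283,150), which is a decoy, and the brush pot at (150,165), which isn't a holder. The pale open cup is at (345,353). The smaller grey sleeve at (405,253) looks like the narrow holder. I'll measure it and confirm in a crop.

Run:
```python
from h import *
s=load('top0'); W=world(s); f=s['frame']
v,u=np.mgrid[0:480,0:640]
def fit(name,c,r,lo,hi):
    m=((u-c[0])**2+(v-c[1])**2<r*r)&(W[...,2]>lo)&(W[...,2]<hi)
    P=W[m][:,:2].astype(np.float32)
    (x,y),R=cv2.minEnclosingCircle(P); print(name,m.sum(),round(x,1),round(y,1),'D',round(2*R,1),'zmed',np.median(W[m][:,2]).round(1),'z99',np.percentile(W[m][:,2],99).round(1))
fit('cup rim',(345,353),32,114,128)
fit('narrow rim',(407,250),34,84,96); fit('narrow foot',(405,254),36,3,12)
fit('wide rim',(313,259),40,84,96); fit('wide foot',(313,261),42,3,12)
fit('green rim',(283,150),45,84,96)
fit('tape',(433,308),20,14,25)
c=np.hstack([cv2.resize(f[200:390,270:470],None,fx=2.9,fy=2.9,interpolation=cv2.INTER_CUBIC)]); cv2.imwrite('pics/crop.png',c)
# bench height & things taller than 20 along region
m=(W[...,2]>15)&(W[...,2]<300)&(u>170)&(u<490)&(v>130)
n,l,st,ce=cv2.connectedComponentsWithStats(m.astype(np.uint8))
for i in range(1,n):
    if st[i,4]>60:
        P=W[l==i]; print(ce[i].round(),st[i,4],P.min(0).round(),P.max(0).round())
```

```text
cup rim 295 404.1 333.3 D 67.5 zmed 120.4 z99 123.4
narrow rim 328 565.9 220.6 D 68.8 zmed 90.5 z99 93.7
narrow foot 1574 568.5 215.6 D 129.6 zmed 6.9 z99 11.1
wide rim 419 551.8 380.6 D 90.8 zmed 90.3 z99 94.1
wide foot 1873 556.9 379.4 D 148.9 zmed 6.7 z99 11.1
green rim 363 742.4 433.5 D 70.8 zmed 89.9 z99 94.4
tape 452 470.3 172.9 D 52.5 zmed 19.5 z99 23.0
[224. 141.] 554 [745. 511.  15.] [775. 553. 108.]
[280. 148.] 1059 [707. 400.  15.] [771. 466.  95.]
[413. 188.] 5272 [532. 106.  15.] [778. 345. 180.]
[468. 136.] 505 [762.  58.  15.] [791. 170.  77.]
[383. 164.] 213 [708. 215.  15.] [750. 290.  21.]
[173. 173.] 111 [691. 619.  15.] [733. 628.  52.]
[375. 183.] 65 [685. 261.  15.] [699. 275.  29.]
[225. 210.] 478 [604. 491.  15.] [684. 570.  27.]
[390. 195.] 79 [663. 233.  16.] [679. 250.  28.]
[410. 196.] 101 [658. 198.  16.] [677. 216.  28.]
[425. 208.] 119 [637. 170.  16.] [655. 191.  29.]
[313. 254.] 1262 [507. 337.  15.] [596. 425.  95.]
[194. 245.] 406 [572. 499.  15.] [597. 626.  31.]
[344. 299.] 175 [483. 299.  15.] [496. 356.  23.]
[433. 308.] 448 [445. 148.  15.] [495. 199.  25.]
[347. 355.] 1133 [371. 300.  16.] [437. 367. 124.]
[250. 353.] 64 [381. 479.  15.] [412. 495.  18.]
[193. 368.] 64 [366. 571.  15.] [391. 591.  18.]
[237. 370.] 116 [365. 482.  15.] [379. 538.  19.]
[209. 370.] 85 [366. 538.  15.] [378. 578.  18.]
[484. 461.] 392 [227. 116.  99.] [270. 151. 189.]
```

View pics/crop.png

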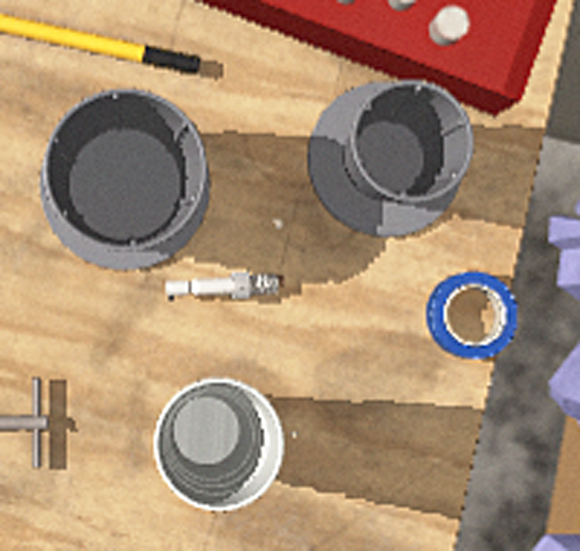

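The crop confirms it. The right grey sleeve at (405,253) has a 68.8 mm mouth, so it is the narrow holder; the left one at 90.8 mm is the wide holder. The cup's rim measures 67.5 mm at z = 120. Next I'll check how close the toolbox is.

Run:
```python
from h import *
for n in('top0','side0'):
    s=load(n); W=world(s)
    d=np.hypot(W[...,0]-566,W[...,1]-220.6); a=np.degrees(np.arctan2(W[...,1]-220.6,W[...,0]-566))
    for lo,hi in((30,60),(60,85),(95,130),(130,190),(190,300)):
        m=(d>37)&(d<140)&(W[...,2]>lo)&(W[...,2]<hi)
        for k in range(-180,180,30):
            q=m&(a>=k)&(a<k+30)
            if q.sum()>8: print(n,lo,k,q.sum(),d[q].min().round(),W[q][:,2].max().round())
s=load('side0')
s=load('top0');W=world(s);print(W[200:330:10,430].round()) 
# bench edges on the low-y side / tall stuff near path
m=(W[...,2]>60)&(W[...,2]<700)&(W[...,1]<300); P=W[m]; 
v,u=np.nonzero(m); k=(u>440); print(P[k].min(0),P[k].max(0))
```

```text
top0 30 -90 61 63.0 60.0
top0 30 -60 188 50.0 60.0
top0 30 -30 66 49.0 60.0
top0 30 0 104 54.0 60.0
top0 30 30 160 81.0 60.0
top0 30 60 50 122.0 59.0
top0 30 90 60 121.0 60.0
top0 60 -90 24 65.0 66.0
top0 60 -60 66 50.0 67.0
top0 60 -30 18 50.0 64.0
top0 60 0 28 55.0 66.0
top0 60 30 46 81.0 67.0
top0 60 60 53 122.0 83.0
top0 60 90 57 119.0 84.0
top0 130 -60 344 104.0 178.0
top0 130 -30 536 102.0 179.0
top0 130 0 402 102.0 180.0
side0 30 -60 181 50.0 60.0
side0 30 -30 83 49.0 60.0
side0 30 0 119 55.0 60.0
side0 30 30 274 81.0 60.0
side0 30 60 17 121.0 60.0
side0 30 90 28 119.0 60.0
side0 60 -60 28 52.0 64.0
side0 60 -30 14 49.0 65.0
side0 60 0 23 55.0 65.0
side0 60 30 39 83.0 65.0
side0 60 60 153 119.0 85.0
side0 60 90 251 116.0 85.0
side0 130 -60 199 105.0 177.0
side0 130 -30 255 102.0 178.0
side0 130 0 128 103.0 179.0
[[665. 167.   5.]
 [643. 172.  24.]
 [629. 168.   3.]
 [603. 180.  49.]
 [579. 190.  92.]
 [564. 189.  85.]
 [556. 170.   1.]
 [538. 171.  -1.]
 [520. 172.   1.]
 [503. 172.   0.]
 [485. 173.  -1.]
 [467. 174.   1.]
 [450. 178.  18.]]
[ 227.4492018 -182.0927793   60.0072621] [809.44980237 235.65326414 450.56642337]
```

Call:
arm_command(
  rows=[
    [0.017, 0.068, 0.005, 0, 0, 0.083],
    [0.033, 0.136, 0.01, 0, 0, 0.167],
    [0.05, 0.204, 0.015, 0, 0, 0.25],
    [0.067, 0.272, 0.02, 0, 0, 0.333],
    [0.083, 0.34, 0.02, 0, 0, 0.417],
    [0.1, 0.408, 0.02, 0, 0, 0.5],
    [0.117, 0.477, 0.02, 0, 0, 0.583],
    [0.133, 0.545, 0.02, 0, 0, 0.667],
  ],
  gripper=-1,
  newtons=30,
)

```text
clock: 0.77
tcp_pos: [270.7, -209.4, 241.1]
eef_rot: [-0.0, 0.852, 0.524, 0.0]
ft_force: [0.9, -0.3, 1.1]
finger_gap: 85.6
grip_force: 0.0
```

Call:
arm_command(
  rows=[
    [0.017, 0.068, 0, 0, 0, 0.083],
    [0.033, 0.136, 0, 0, 0, 0.167],
    [0.05, 0.204, 0, 0, 0, 0.25],
    [0.067, 0.272, 0, 0, 0, 0.333],
    [0.083, 0.34, 0, 0, 0, 0.417],
    [0.1, 0.408, 0, 0, 0, 0.5],
    [0.117, 0.477, 0, 0, 0, 0.583],
    [0.133, 0.545, 0, 0, 0, 0.667],
  ],
)

```text
clock: 1.43
tcp_pos: [336.9, 61.9, 241.3]
eef_rot: [0.0, 0.623, 0.783, 0.0]
ft_force: [1.3, -1.3, 0.5]
finger_gap: 85.1
grip_force: 0.0
```

Call:
arm_command(
  rows=[
    [0.017, 0.068, 0, 0, 0, 0.083],
    [0.033, 0.136, 0, 0, 0, 0.167],
    [0.05, 0.204, 0, 0, 0, 0.25],
    [0.067, 0.272, 0, 0, 0, 0.333],
    [0.083, 0.34, 0, 0, 0, 0.417],
    [0.1, 0.408, 0, 0, 0, 0.5],
    [0.117, 0.477, 0, 0, 0, 0.583],
    [0.133, 0.545, 0, 0, 0, 0.667],
  ],
)

```text
clock: 2.1
tcp_pos: [403.5, 334.5, 240.9]
eef_rot: [-0.0, 0.317, 0.948, -0.0]
ft_force: [1.5, -0.4, 0.6]
finger_gap: 85.6
grip_force: 0.0
```

Run:
```python
from h import *
s=grab('wrist','w1'); W=world(s); print(observe()['tcp_pos'])
for c,z0,R0 in(((404,333),120,45),((566,221),90,45)):
    m=(np.hypot(W[...,0]-c[0],W[...,1]-c[1])<R0)&(abs(W[...,2]-z0)<5)
    P=W[m]; 
    if m.sum()>20:
        (x,y),R=cv2.minEnclosingCircle(P[:,:2].astype(np.float32)); print(m.sum(),x,y,2*R,np.median(P[:,2]))
```

```text
[404.74940992 338.77490406 240.17366004]
1561 404.4245910644531 333.1673278808594 68.16570281982422 120.35517329488282
387 549.008056640625 232.5618896484375 52.72706604003906 89.51640140520864
```

View pics/w1.png

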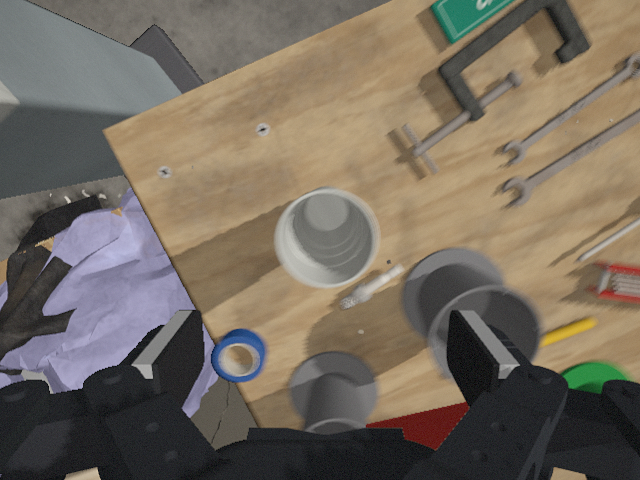

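The wrist view puts the cup at pixel (327,237), world (404.4, 333.2), which agrees with the top view. I'm going down over it now.

Call:
arm_command(
  rows=[
    [0.001, -0.001, 0, 0, 0, 0],
    [0.001, -0.001, -0.02, 0, 0, 0],
    [0.001, -0.001, -0.05, 0, 0, 0],
    [0.001, -0.001, -0.08, 0, 0, 0],
    [0.001, -0.001, -0.11, 0, 0, 0],
    [0.001, -0.001, -0.14, 0, 0, 0],
    [0.001, -0.001, -0.17, 0, 0, 0],
    [0.001, -0.001, -0.19, 0, 0, 0],
  ],
)

```text
clock: 2.82
tcp_pos: [403.5, 330.9, 145.0]
eef_rot: [-0.0, 0.32, 0.947, -0.001]
ft_force: [-0.5, -0.4, 0.7]
finger_gap: 85.6
grip_force: 0.0
```

Call:
arm_command(
  rows=[
    [0, 0, -0.02, 0, 0, 0],
    [0, 0, -0.04, 0, 0, 0],
    [0, 0, -0.06, 0, 0, 0],
    [0, 0, -0.08, 0, 0, 0],
    [0, 0, -0.1, 0, 0, 0],
    [0, 0, -0.12, 0, 0, 0],
    [0, 0, -0.14, 0, 0, 0],
    [0, 0, -0.14, 0, 0, 0],
  ],
)

```text
clock: 3.48
tcp_pos: [403.1, 330.7, 74.9]
eef_rot: [-0.001, 0.32, 0.947, -0.001]
ft_force: [0.1, -0.6, -1.0]
finger_gap: 85.8
grip_force: 0.0
```

Call:
arm_command(
  rows=[
    [0, 0, 0, 0, 0, 0],
    [0, 0, 0, 0, 0, 0],
    [0, 0, 0, 0, 0, 0],
    [0, 0, 0, 0, 0, 0],
    [0, 0, 0, 0, 0, 0],
    [0, 0, 0, 0, 0, 0],
    [0, 0, 0, 0, 0, 0],
    [0, 0, 0, 0, 0, 0],
  ],
  gripper=0.8,
  newtons=30,
)

```text
clock: 4.15
tcp_pos: [404.4, 332.0, 77.2]
eef_rot: [0.0, 0.319, 0.948, 0.0]
ft_force: [-1.1, -1.2, 7.5]
finger_gap: 66.0
grip_force: 32.5
```

Call:
arm_command(
  rows=[
    [0, 0, 0.005, 0, 0, 0],
    [0, 0, 0.02, 0, 0, 0],
    [0, 0, 0.05, 0, 0, 0],
    [0, 0, 0.09, 0, 0, 0],
    [0, 0, 0.13, 0, 0, 0],
    [0, 0, 0.17, 0, 0, 0],
    [0, 0, 0.21, 0, 0, 0],
    [0, 0, 0.24, 0, 0, 0],
  ],
)

```text
clock: 4.82
tcp_pos: [404.3, 332.2, 198.7]
eef_rot: [0.001, 0.319, 0.948, 0.001]
ft_force: [-0.0, -0.2, -0.8]
finger_gap: 66.1
grip_force: 33.7
```

Call:
arm_command(
  rows=[
    [0.02, -0.014, 0, 0, 0, 0],
    [0.05, -0.034, 0, 0, 0, 0],
    [0.08, -0.055, 0, 0, 0, 0],
    [0.11, -0.076, 0, 0, 0, 0],
    [0.14, -0.097, 0, 0, 0, 0],
    [0.17, -0.118, 0, 0, 0, 0],
    [0.2, -0.138, 0, 0, 0, 0],
    [0.22, -0.152, 0, 0, 0, 0],
  ],
)

```text
clock: 5.48
tcp_pos: [515.6, 254.7, 195.8]
eef_rot: [-0.0, 0.32, 0.948, -0.0]
ft_force: [0.7, -0.1, -0.1]
finger_gap: 66.6
grip_force: 33.7
```

Call:
arm_command(
  rows=[
    [0.02, -0.014, 0, 0, 0, 0],
    [0.04, -0.028, 0, 0, 0, 0],
    [0.06, -0.042, 0, 0, 0, 0],
    [0.08, -0.056, 0, 0, 0, 0],
    [0.092, -0.065, 0, 0, 0, 0],
    [0.102, -0.072, 0, 0, 0, 0],
    [0.102, -0.072, 0, 0, 0, 0],
    [0.102, -0.072, 0, 0, 0, 0],
  ],
)

```text
clock: 6.15
tcp_pos: [565.1, 220.1, 196.2]
eef_rot: [-0.0, 0.319, 0.948, -0.0]
ft_force: [-0.2, -0.4, -0.7]
finger_gap: 66.0
grip_force: 33.7
```

Run:
```python
from h import *
o=observe(); print(o['tcp_pos'],o['eef_rot'],o['ft_force'],o['finger_gap'])
t=grab('top','t2'); s=grab('side','s2'); W=world(t)
a=np.hstack([cv2.resize(t['frame'][180:330,330:480],(400,400)),cv2.resize(s['frame'][130:280,280:430],(400,400))]); cv2.imwrite('pics/c2.png',a)
zc=o['tcp_pos'][2]-77+120
for z0,lab in((zc,'cup rim'),(90,'mouth')):
    m=(np.hypot(W[...,0]-566,W[...,1]-221)<60)&(abs(W[...,2]-z0)<6)
    if m.sum()>10:
        (x,y),R=cv2.minEnclosingCircle(W[m][:,:2].astype(np.float32)); print(lab,m.sum(),x,y,2*R,np.median(W[m][:,2]))
```

```text
[565.09209412 220.09102655 196.21115827] [-1.24905249e-04  3.19192818e-01  9.47689785e-01 -4.16017765e-06] [-0.23027042 -0.41813796 -0.7258538 ] 66.03955850615053
cup rim 162 560.2814331054688 229.27166748046875 86.82858276367188 239.6270400078365
mouth 174 565.6223754882812 220.59310913085938 68.60087585449219 90.26862957130825
```

View pics/c2.png

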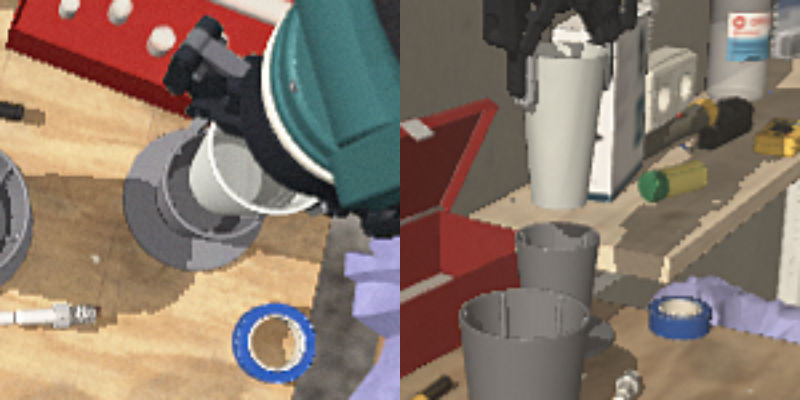

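The cup hangs above the narrow mouth, with its bottom at about crop pixel (563,205) in the side view and the mouth at (558,235). I'll check the cup's axis and tilt with circle fits at several heights.

```bash
cat >> h.py <<'E'
from scipy.optimize import least_squares
def axis(ss,zb,c,hs,rad=lambda h:22+.1*h,tol=8):
    out=[]
    for h in hs:
        P=[]
        for s in ss:
            W=world(s); R,_=cv2.Rodrigues(np.array(s['rvec'],float)); cam=(-R.T@np.ravel(s['tvec']))[:2]
            d=np.hypot(W[...,0]-c[0],W[...,1]-c[1])
            m=(abs(W[...,2]-zb-h)<4)&(abs(d-rad(h))<tol)&(((W[...,:2]-c)@(cam-np.array(c)))>0)
            P.append(W[m])
        P=np.vstack(P)
        if len(P)<15: continue
        f=least_squares(lambda p:np.hypot(P[:,0]-p[0],P[:,1]-p[1])-rad(P[:,2]-zb),c,loss='soft_l1')
        out.append([h,len(P),*f.x,np.abs(f.fun).mean()])
    return np.array(out).round(1)
E
python3 - <<'E'
from h import *
t=load('t2');s=load('s2')
print(axis([s],119,(565.5,220.8),range(8,80,12)))
print('both');print(axis([s,t],119,(565.5,220.8),range(8,80,12)))
rh=lambda h:29+(h-20)*5.5/70
print('holder');print(axis([s],0,(565.7,220.6),range(60,92,8),lambda h:34.5-(90-h)*.1))
W=world(s);m=(np.hypot(W[...,0]-565,W[...,1]-220)<33)&(W[...,2]>95)&(W[...,2]<180);print(np.percentile(W[m][:,2],[0,1,3,5]))
E
```

```text
[[  8.   75.  565.4 221.6   1.1]
 [ 20.   80.  565.7 221.2   1.1]
 [ 32.   83.  565.  221.5   1. ]
 [ 44.   91.  565.  221.3   0.9]
 [ 56.   97.  565.5 221.1   1. ]
 [ 68.  101.  565.3 221.    0.9]]
both
[[  8.   92.  565.2 221.7   1.1]
 [ 20.   95.  565.4 221.4   1. ]
 [ 32.  104.  565.1 221.6   0.9]
 [ 44.  114.  564.9 221.4   0.8]
 [ 56.  120.  565.3 221.3   1. ]
 [ 68.  127.  565.2 221.2   0.9]]
holder
[[ 60.   90.  566.8 219.3   1. ]
 [ 68.  100.  566.9 219.8   1. ]
 [ 76.  103.  567.1 219.6   1.1]
 [ 84.  104.  566.7 219.6   1. ]]
[120.30650862 121.57276853 123.01932641 124.36016501]
```

The cup hangs upright and within about 2 mm of the holder's axis. I'll shift it slightly and lower it to about 10 mm above the seat.

Call:
arm_command(
  rows=[
    [0.002, -0.002, 0, 0, 0, 0],
    [0.002, -0.002, -0.015, 0, 0, 0],
    [0.002, -0.002, -0.035, 0, 0, 0],
    [0.002, -0.002, -0.055, 0, 0, 0],
    [0.002, -0.002, -0.075, 0, 0, 0],
    [0.002, -0.002, -0.09, 0, 0, 0],
    [0.002, -0.002, -0.1, 0, 0, 0],
    [0.002, -0.002, -0.1, 0, 0, 0],
  ],
)

```text
clock: 6.92
tcp_pos: [565.6, 219.0, 144.9]
eef_rot: [-0.001, 0.319, 0.948, -0.0]
ft_force: [1.0, -1.2, -0.2]
finger_gap: 66.3
grip_force: 33.7
```

Call:
arm_command(
  rows=[
    [0, 0, -0.01, 0, 0, 0],
    [0, 0, -0.022, 0, 0, 0],
    [0, 0, -0.034, 0, 0, 0],
    [0, 0, -0.046, 0, 0, 0],
    [0, 0, -0.058, 0, 0, 0],
    [0, 0, -0.068, 0, 0, 0],
    [0, 0, -0.076, 0, 0, 0],
    [0, 0, -0.076, 0, 0, 0],
  ],
)

```text
clock: 7.58
tcp_pos: [565.8, 219.0, 107.3]
eef_rot: [-0.0, 0.319, 0.948, -0.0]
ft_force: [0.6, 0.3, -0.8]
finger_gap: 66.1
grip_force: 33.7
```

Call:
arm_command(
  rows=[
    [0, 0, -0.001, 0, 0, 0],
    [0, 0, -0.002, 0, 0, 0],
    [0, 0, -0.003, 0, 0, 0],
    [0, 0, -0.004, 0, 0, 0],
    [0, 0, -0.005, 0, 0, 0],
    [0, 0, -0.006, 0, 0, 0],
    [0, 0, -0.007, 0, 0, 0],
    [0, 0, -0.008, 0, 0, 0],
  ],
)

```text
clock: 8.25
tcp_pos: [566.1, 219.1, 104.3]
eef_rot: [0.0, 0.319, 0.948, -0.0]
ft_force: [0.3, 0.0, -0.5]
finger_gap: 66.1
grip_force: 33.7
```

Call:
arm_command(
  rows=[
    [0, 0, -0.001, 0, 0, 0],
    [0, 0, -0.002, 0, 0, 0],
    [0, 0, -0.003, 0, 0, 0],
    [0, 0, -0.004, 0, 0, 0],
    [0, 0, -0.005, 0, 0, 0],
    [0, 0, -0.006, 0, 0, 0],
    [0, 0, -0.006, 0, 0, 0],
    [0, 0, -0.006, 0, 0, 0],
  ],
)

```text
clock: 8.92
tcp_pos: [566.1, 219.1, 101.2]
eef_rot: [-0.0, 0.319, 0.948, -0.0]
ft_force: [-0.0, -1.3, -0.9]
finger_gap: 66.3
grip_force: 33.7
```

Run:
```python
from h import *
o=observe(); print(o['tcp_pos'],o['ft_force'],o['ft_torque'])
s=grab('side','s3'); t=snapshot('top')
zb=o['tcp_pos'][2]-77.2
print(axis([s],zb,(566,219.5),range(int(93-zb),100,8)))
print('holder');print(axis([s],0,(566,220),range(60,88,8),lambda h:34.5-(90-h)*.1))
```

```text
[566.0644479 219.0651808 101.2199488] [-0.03681317 -1.27631781 -0.89391792] [-0.18949235  0.08450106 -0.00359267]
[[ 68.  128.  565.8 221.8   2.9]
 [ 76.   90.  566.5 219.9   1.2]
 [ 84.   92.  566.4 219.7   1.1]
 [ 92.   85.  566.5 219.4   1.3]]
holder
[[ 60.   95.  566.7 219.5   0.9]
 [ 68.   97.  566.7 219.6   1.1]
 [ 76.   99.  566.6 219.4   1. ]
 [ 84.  113.  566.7 219.4   1.1]]
```

The axes are concentric to within half a millimetre. I'll lower in 0.5 mm steps and stop when it touches.

Call:
arm_command(
  rows=[
    [0, 0, -0.001, 0, 0, 0],
    [0, 0, -0.001, 0, 0, 0],
    [0, 0, -0.002, 0, 0, 0],
    [0, 0, -0.002, 0, 0, 0],
    [0, 0, -0.003, 0, 0, 0],
    [0, 0, -0.003, 0, 0, 0],
    [0, 0, -0.004, 0, 0, 0],
    [0, 0, -0.004, 0, 0, 0],
  ],
)

```text
clock: 9.68
tcp_pos: [566.2, 219.0, 99.3]
eef_rot: [0.0, 0.319, 0.948, -0.0]
ft_force: [-0.5, -3.1, 3.4]
finger_gap: 66.2
grip_force: 33.8
```

Call:
arm_command(
  rows=[
    [0, -0.001, 0, 0, 0, 0],
    [0, -0.001, 0, 0, 0, 0],
    [0, -0.001, -0.001, 0, 0, 0],
    [0, -0.001, -0.001, 0, 0, 0],
    [0, -0.001, -0.001, 0, 0, 0],
    [0, -0.001, -0.001, 0, 0, 0],
    [0, -0.001, -0.001, 0, 0, 0],
    [0, -0.001, -0.001, 0, 0, 0],
  ],
)

```text
clock: 10.35
tcp_pos: [566.3, 218.7, 98.9]
eef_rot: [0.0, 0.319, 0.948, 0.0]
ft_force: [0.3, -0.1, 4.2]
finger_gap: 66.0
grip_force: 33.9
```

Call:
arm_command(
  rows=[
    [0, 0, -0.001, 0, 0, 0],
    [0, 0, -0.001, 0, 0, 0],
    [0, 0, -0.001, 0, 0, 0],
    [0, 0, -0.001, 0, 0, 0],
    [0, 0, -0.001, 0, 0, 0],
    [0, 0, -0.001, 0, 0, 0],
    [0, 0, -0.001, 0, 0, 0],
    [0, 0, -0.001, 0, 0, 0],
  ],
)

```text
clock: 11.02
tcp_pos: [566.4, 218.7, 98.5]
eef_rot: [0.0, 0.319, 0.948, 0.0]
ft_force: [1.0, -0.9, 5.3]
finger_gap: 66.4
grip_force: 34.0
```

Call:
arm_command(
  rows=[
    [0, 0, -0.001, 0, 0, 0],
    [0, 0, -0.001, 0, 0, 0],
    [0, 0, -0.001, 0, 0, 0],
    [0, 0, -0.001, 0, 0, 0],
    [0, 0, -0.001, 0, 0, 0],
    [0, 0, -0.001, 0, 0, 0],
    [0, 0, -0.001, 0, 0, 0],
    [0, 0, -0.001, 0, 0, 0],
  ],
)

```text
clock: 11.68
tcp_pos: [566.5, 218.7, 98.3]
eef_rot: [0.0, 0.319, 0.948, 0.0]
ft_force: [0.5, -0.4, 7.8]
finger_gap: 66.3
grip_force: 34.0
```

The force is rising with no sideways push, so the cup rests on the taper. I'll ease off the load and open the fingers.

Call:
arm_command(
  rows=[
    [0, 0, 0.001, 0, 0, 0],
    [0, 0, 0.001, 0, 0, 0],
    [0, 0, 0.001, 0, 0, 0],
    [0, 0, 0.001, 0, 0, 0],
    [0, 0, 0.001, 0, 0, 0],
    [0, 0, 0.001, 0, 0, 0],
    [0, 0, 0.001, 0, 0, 0],
    [0, 0, 0.001, 0, 0, 0],
  ],
)

```text
clock: 12.35
tcp_pos: [566.2, 218.6, 98.3]
eef_rot: [0.0, 0.319, 0.948, 0.0]
ft_force: [2.4, 2.0, 4.3]
finger_gap: 66.4
grip_force: 33.9
```

Call:
arm_command(
  rows=[
    [0, 0, 0, 0, 0, 0],
    [0, 0, 0, 0, 0, 0],
    [0, 0, 0, 0, 0, 0],
    [0, 0, 0, 0, 0, 0],
    [0, 0, 0, 0, 0, 0],
    [0, 0, 0, 0, 0, 0],
    [0, 0, 0, 0, 0, 0],
    [0, 0, 0, 0, 0, 0],
  ],
  gripper=-1,
)

```text
clock: 13.02
tcp_pos: [566.1, 218.6, 98.3]
eef_rot: [-0.0, 0.319, 0.948, -0.0]
ft_force: [0.6, 0.7, -0.3]
finger_gap: 85.7
grip_force: 0.0
```

Call:
arm_command(
  rows=[
    [0, 0, 0.01, 0, 0, 0],
    [0, 0, 0.03, 0, 0, 0],
    [0, 0, 0.06, 0, 0, 0],
    [0, 0, 0.1, 0, 0, 0],
    [0, 0, 0.14, 0, 0, 0],
    [0, 0, 0.18, 0, 0, 0],
    [0, 0, 0.22, 0, 0, 0],
    [0, 0, 0.26, 0, 0, 0],
  ],
)

```text
clock: 13.68
tcp_pos: [566.0, 218.6, 230.4]
eef_rot: [0.0, 0.319, 0.948, 0.0]
ft_force: [0.5, -0.5, -0.4]
finger_gap: 85.3
grip_force: 0.0
```

Call:
arm_command(
  rows=[
    [-0.04, -0.02, 0, 0, 0, 0],
    [-0.08, -0.04, 0, 0, 0, 0],
    [-0.13, -0.06, 0, 0, 0, 0],
    [-0.18, -0.09, 0, 0, 0, 0],
    [-0.23, -0.12, 0, 0, 0, 0],
    [-0.28, -0.15, 0, 0, 0, 0],
    [-0.32, -0.18, 0, 0, 0, 0],
    [-0.35, -0.2, 0, 0, 0, 0],
  ],
)

```text
clock: 14.35
tcp_pos: [389.3, 117.8, 229.3]
eef_rot: [0.0, 0.319, 0.948, 0.0]
ft_force: [0.8, -1.3, 1.6]
finger_gap: 85.4
grip_force: 0.0
```

Run:
```python
from h import *
t=grab('top','t4'); s=grab('side','s4'); W=world(t)
a=np.hstack([cv2.resize(t['frame'][180:330,330:480],(400,400)),cv2.resize(s['frame'][130:280,280:430],(400,400))]); cv2.imwrite('pics/c4.png',a)
for z0 in(140,90):
    m=(np.hypot(W[...,0]-566,W[...,1]-221)<45)&(abs(W[...,2]-z0)<5)
    if m.sum()>10:
        (x,y),R=cv2.minEnclosingCircle(W[m][:,:2].astype(np.float32)); print(m.sum(),x,y,2*R,np.median(W[m][:,2]))
print(axis([s],20,(566,220),range(76,112,8)))
```

```text
307 565.9349365234375 220.25355529785156 68.00215148925781 141.40923442228305
233 564.5941772460938 222.2779541015625 67.95001220703125 90.7812452543694
[[ 76.   96.  566.5 219.7   1.2]
 [ 84.   97.  566.9 219.1   1. ]
 [ 92.   98.  566.9 219.1   1. ]
 [100.  105.  566.9 219.3   1. ]
 [108.  108.  566.8 219.3   1.1]]
```

View pics/c4.png

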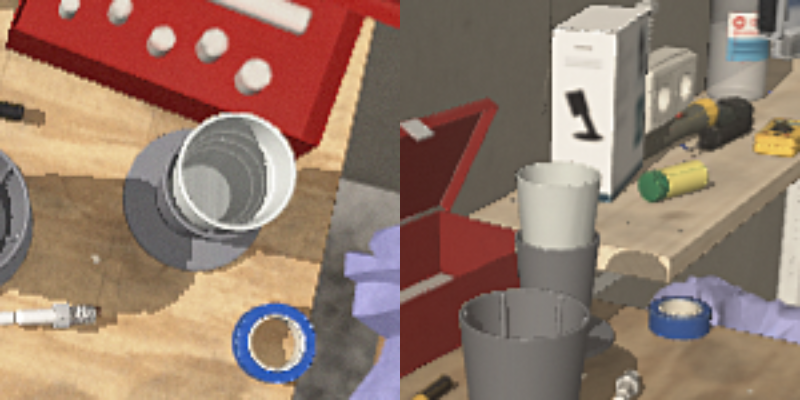

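The cup stands upright and centred in the narrow holder, with its rim at crop pixel (235,172) and z about 141 mm. Nothing else has moved, so I'm handing the job in.

```bash
python3 -c "
from bench import sign_off
print(sign_off())"
```

```text
the job is handed in; nothing more can be done
None
```

The cup stands upright in the narrow grey holder, lowered with about 8 N at most and released without a drop (rim at about 141 mm, where 140 mm was expected). The job is handed in at about 14.5 s, and the last pictures showed nothing else near the holder moved.

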